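Press a cap home in the locking clamp and release it

ROBOT

A 6-joint arm with a two-finger parallel gripper is mounted at the origin on a cart in front of the work surface, level with it; the furniture and walls round the work are solid. World frame = base frame: x ahead of the robot, y to its left, z up, the work surface at z = 0. Lengths are in m, angles in rad, forces in N, time in s.
With the tool pointing down it reaches from about 0.35 to 0.85 m from the base axis. Payload 8.1 kg.
Tool frame: the origin (TCP) lies at the very end of the fingers, on their centre line; the grasp point (between the pads) lies 19 mm behind it (grasp_offset is the distance from the TCP to the grasp point, in m); z points along the fingers, y is the direction in which the jaws open and shut (so a half turn about z gives the same grasp; the last joint's range is limited). The gripper opens to 93 mm and grips with 3 to 60 N. Pads are 15 mm wide; open, the fingers measure 128 mm over their backs; the gripper's body (75 mm by 188 mm) begins 65 mm behind the grasp point.
Start: joints at [-1.284, 0.13, 1.488, -0, 1.523, -0.085], TCP at [0.218, -0.559, 0.219] pointing down, gripper open.
Joint ranges: [-2.96, 2.96], [-0.89, 2.26], [0.02, 2.5], [-1.34, 4.48], [0, 2.73], [-2.66, 2.66]. Speed limits (rad/s): [2.39, 2.39, 2.79, 3.14, 3.14, 3.14].

INTERFACE

Orientations are given as a rotation vector (axis times angle).
In Python, from plant import read_state, read_camera, close_job, search_frame, masks_of, grasp_offset gives the robot as it stands.
- The arm moves only by the tool drive_tool, never from a script. Its argument "plan" is a list of rows, each an object with "claw": the closure, from 0 (fully open) to 1 (shut); "linear": the shift along the tool's x, y, z in cm, a list of three; "angular": the turn, a rotation vector about the tool's x, y, z in degrees, a list of three. In form: [{"claw": claw, "linear": [tx, ty, tz], "angular": [ax, ay, az]}, ...]. A call has 1 to 12 rows; each row shifts and turns the commanded pose from where the row before left it, along the tool's axes as they then stand; what a row does not reach is not made up. A row lasts 1/8 s, in which the tool goes at most 62.5 mm and 10.7 degrees, less where a joint would pass 70% of its speed; a pose out of reach is approached as far as the arm can. A call is refused whole if a number of a shift passes 6.25 or a number of a turn 10.7, either way. A call with a gripper value outside its range is refused whole. The fingers move at their own pace and stop on an object; "newtons" is the grip in N (left out, the last holds). Time passes only in rows, so rows that do not move let the fingers close. It gives the time, the measured TCP pose, the force and the opening at its end, in the units of the state.
- read_state(): the state, without advancing time (a new reading comes with each control period).
- read_camera(name): name is "side" or "top" or "wrist"; returns a dict with "pixels" (480x640x3 uint8, red, green, blue), "K" (3x3 intrinsics, pixels), "xyz" and "attitude" of the camera in the world. Camera axes: x right, y up, looking along -z (the intrinsics and any distortion apply to the point x, -y, -z); pixel columns grow to the right and rows downward; lengths in m; the calibration is good to about 2 mm. The wrist camera is an equidistant fisheye: a pixel r from the principal point sees the ray r / f radians off the axis. A picture is of the moment at which its call begins. There is no depth.
- close_job(): hands the job in, once; it reports no verdict.
Trained networks look in a picture, given as the dict that the camera call returned (one of the last four; its "shot" number tells which), for a name from the list of things; names that differ only in an ending like _2 or _b are one class to them, and where a whole thing is asked for, a point or a joint stands for the part that bears it (a point fixed in the world has none). Each returns a list of dicts, best first, with "p" (0 to 1); they miss things now and then, are a little off and sometimes report something else, mostly with a low value. They report only what shows in the picture. A call takes as long as a camera call. They do not tell look-alikes from the thing itself.
- search_frame(picture, label): "at" ([x, y, z] in m, in world coordinates, good to about 4 mm: the middle of the surface that is visible of it).
- masks_of(picture, label): "mask" (480x640 bool, what is visible of it).
The state is a dict: "t": time; "q": joint angles; "dq": joint speeds; "joint_torque": joint torques, N m; "tool_pos": TCP position; "orientation": TCP orientation; "force": force on the tool from outside, world axes, zero at the start; "wrist_torque": the same for the moment, N m; "opening": finger opening in m.
Only numpy, scipy, OpenCV 4.12 (cv2) and the standard library are available. Lean on these libraries where they do the work, as an engineer would, in place of code of your own. Each camera call takes 0.05 s, during which the arm holds its last target.

TASK

The junction box in the locking clamp still has its press-in cap standing proud: swing the clamp's handle shut, over centre, so that the jaws press the cap fully home and the clamp stays locked on the box after you let go of it. Then flick the clamp's release lever so that it springs off and leaves the pressed box free in its nest, with the jaw clear of it. Push the handle and the lever gently and no further than their stops, let the clamp and not your fingers press the box, and leave the bulb, the tape and the terminal strip alone.

Things in the scene. Friction and masses are not known exactly. Their poses are not given: they have to be found in the camera images.
- clamp: Locking clamp on a fixed plywood board (x +-60, y -113 to +177 mm, 18 mm thick). Origin on the worktop under the handle pivot, z up. Jaws lie toward +y, the shut handle points to -y, the open handle is swung out to the +x side. Dark fixed jaw block at y 134 to 156 mm, 46 mm above the board. More than 35 N on any part of the clamp strains it.
- handle_pivot (a point): Centre of the handle's upright hinge, 60 mm above the worktop; its -y axis points along the handle to the grip. The handle starts partly open and stays where it is left. The angle of its hard stop is a hidden setting: 0.83 to 1.28 rad from the start, and between 0.12 rad past and 0.30 rad short of the clamp's -y axis. Dead centre is 0.08 rad (8 mm at the grip) before the stop.
- handle_grip (a point): Middle of the handle's black rubber grip, 105 mm from the pivot, 60 mm above the worktop; 16 mm thick, 22 mm tall, spanning 71 to 127 mm from the pivot. Shut it by pushing clockwise seen from above (from the clamp's +x side to its -x side) about the pivot. It resists with up to about 10 N while the jaw presses, with under 2 N past dead centre, then meets the stop.
- lever_tip (a point): Middle of the steel release lever's upright tip, past the end of the handle, 156 mm from the handle pivot and 60 mm above the worktop; 9 mm thick, 22 mm long, 30 mm tall. The lever is hinged under the handle, 40 mm from the handle pivot, and rides with it.
- release_lever (a joint): Angle of the release lever to the handle: 0 at rest (in line with it, light spring) to 0.62 rad; grows as the tip is pushed counter-clockwise seen from above (from the clamp's -x side to +x). On the locked clamp it runs free for 0.03 to 0.4 rad, then within about 0.1 rad more, at under 8 N, levers the handle back over dead centre (20 to 75 mm at the tip); the handle then springs open, away from the push.
- clamp_jaw: Sliding steel jaw, 32 mm wide, that moves along the clamp's +y axis toward the fixed jaw, driven by the handle through a crank and link; its origin moves along the clamp's y axis from about -8 mm (fully open) to 24 mm (dead centre).
- clamp_pad: Round rubber pad, 26 mm across, on the end of the sliding jaw; it gives a little under load.
- pad_face (a point): Centre of the pad's pressing face, 36 mm above the worktop.
- box_center (a point): Centre of the grey junction box, 34 wide x 40 long (cap home) x 36 mm high, standing loose in its nest on the board between the jaws, with the cap toward the sliding jaw (the box's -y side).
- cap_face (a point): Centre of the outer face of the box's white press-in cap, 32 x 32 mm.
- cap (a joint): How far the cap stands proud of fully home: 0 home, up to 0.008 m. It takes about 30 N to press.
- bulb (a point): Spare lamp bulb standing on the worktop, 51 mm wide, 58 mm high; its centre. Bystander.
- tape (a point): Small roll of dark tape lying flat, 55 mm wide, 19 mm high; its centre. Bystander.
- strip (a point): White screw terminal strip, 19 x 66 x 16 mm; its centre. Bystander.
Mind the look-alikes: they are no part of the job. What is shaped like the part that bears box_center but green or turquoise is not meant.

How it is judged:
On the way, in this order (a step that is already met when the one before it is completed fails the run):
1. the clamp is locked: the jaw presses hard on the box, the cap is home and the robot is not touching the clamp (contact force between clamp_pad and junction_box above 25 N and contact force between the fingers and clamp below 0.3 N and value of joint cap below 0.0015 m), for 0.4 s.
2. the release lever is pushed while the clamp is still locked on the box (value of joint release_lever above 0.06 rad and contact force between clamp_pad and junction_box above 15 N).
At the end, for the whole second after the job is handed in: The cap is fully home (within 1.5 mm), the clamp is open with its pad at least 3 mm clear of the cap, and the box stands upright, free and at rest in its nest between the jaws (value of joint cap below 0.0015 m and contact force between clamp_pad and junction_box below 0.3 N and y of cap_face in the frame of pad_face above 0.003 m and y of box_center in the frame of clamp between 0.1 and 0.125 m and angle between box_center's own z axis and vertical below 0.1 rad and linear speed of each of clamp_jaw, junction_box below 0.01 m/s); the robot touches nothing.
It fails at once if the clamp is pushed with more than 35 N (contact force between any of the fingers, the arm and clamp above 35 N).
It fails at once if the fingers push the box itself with more than 3 N (contact force between the fingers and junction_box above 3 N).
It fails at once if a bystander is moved more than 20 mm (distance of any of bulb, tape, strip from where it was at the start of the episode above 0.02 m).
It also fails if it takes over 61 s, if anything falls off the work surface, if the arm or the gripper's body presses on something with over 40 N, if the wrist force passes 120 N, or if a joint passes its speed limit or range.

## Working session

There is one attempt and no reset: what is moved stays moved. The work goes in short steps, Python scripts to look and compute and a tool call to move; the robot and the scene stay as the last step left them, time stands still between calls to the robot, and variables do not carry over. Pictures are saved under pics/ and viewed, and the job is handed in when it is done.

Besides the shell and the picture viewer there is one more tool, called after "Request:" as a command line: name --argument value ..., lists and objects as JSON in quotes. drive_tool: Moves the arm, as the interface text tells. Its arguments: {"type":"object","properties":{"plan":{"type":"array"},"newtons":{"type":"number"}},"required":["plan"]}

```bash
ls; mkdir -p pics; python3 - <<'E'
from plant import *
import cv2
s=read_state();print(s)
for n in ["side","top","wrist"]:
    p=read_camera(n);cv2.imwrite(f"pics/a_{n}.png",p["pixels"][:,:,::-1]);print(n,p["K"],p["xyz"],p["attitude"],[k for k in p])
    for l in ["clamp","handle_pivot","handle_grip","lever_tip","box_center","cap_face","pad_face","bulb","tape","strip"]:
        try:
            print(l,[(d["p"],d["at"]) for d in search_frame(p,l)][:3])
        except Exception as e: print(l,e)
E
```

```text
pics
{'t': 0.0, 'q': array([-1.28439680e+00,  1.31147300e-01,  1.48927201e+00,  2.44984842e-06,
        1.52300274e+00, -8.54224353e-02]), 'dq': array([-0.00121482, -0.00126058,  0.00062974,  0.00060537, -0.00093776,
        0.00051834]), 'joint_torque': array([-9.32861949e-04, -5.59846044e+01, -4.91759312e+01,  7.66041060e-02,
        3.52946541e-02, -1.96393557e-04]), 'tool_pos': array([ 0.21783598, -0.55844903,  0.21759973]), 'orientation': array([-3.08566856e+00, -5.80361265e-01,  2.84289455e-04]), 'force': array([ 0.16279565, -0.67952396, -0.4276044 ]), 'wrist_torque': array([ 0.0468144 , -0.00509196,  0.05475289]), 'opening': 0.09322703455138524}
side [[464.804007     0.         320.26709338]
 [  0.         464.804007   237.48944434]
 [  0.           0.           1.        ]] [0.39682968 1.05192918 0.40224715] [ 0.17880154 -1.65070748 -2.46064969] ['pixels', 'K', 'xyz', 'attitude', 'shot']
clamp [(0.73, [0.5124, 0.2072, 0.0182]), (0.68, [0.561, 0.545, 0.013]), (0.65, [0.6151, 0.0991, 0.0486])]
handle_pivot [(0.56, [0.5858, 0.1067, 0.059])]
handle_grip [(0.6, [0.5815, 0.1099, 0.
[... 923 characters left out ...]
.5479, 0.3675, 0.039]), (0.54, [0.3993, 0.3538, 0.0387])]
cap_face [(0.48, [0.5358, 0.3568, 0.0331]), (0.44, [0.5055, 0.2154, 0.0501])]
pad_face []
bulb [(0.57, [0.5849, 0.4645, 0.0272]), (0.3, [0.5756, 0.1087, 0.0702])]
tape [(0.88, [0.563, 0.5339, 0.0149]), (0.61, [0.5054, 0.217, 0.052])]
strip [(0.49, [0.4439, 0.4802, 0.0147])]
wrist [[371.64829954   0.         315.9606848 ]
 [  0.         371.64829954 243.18854653]
 [  0.           0.           1.        ]] [ 0.29440549 -0.53015108  0.38379771] [-0.2614041   0.17864034 -1.18979734] ['pixels', 'K', 'xyz', 'attitude', 'shot']
clamp []
handle_pivot []
handle_grip []
lever_tip []
box_center []
cap_face []
pad_face []
bulb []
tape []
strip []
```

View pics/a_side.png

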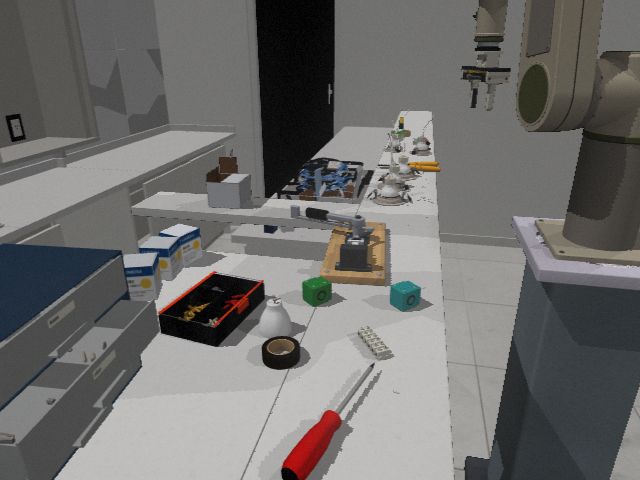

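View pics/a_top.png

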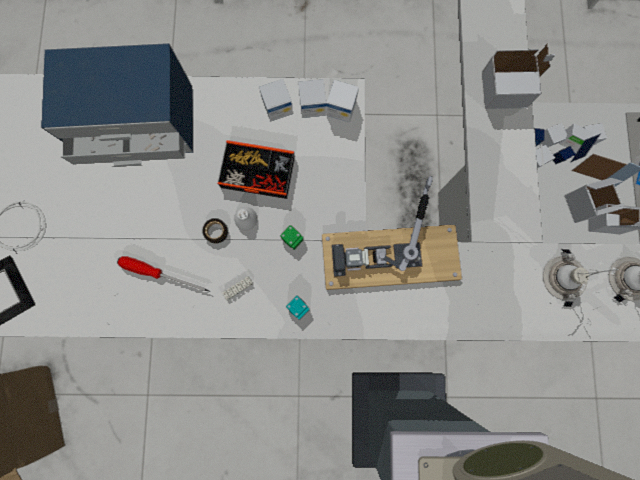

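The top view has the clamp board at about (322–462, 226–293). The pivot is near (411,255), the grip near (422,208) and the lever tip near (430,183). The grey box is at about (355,257). The bulb, tape and strip are all well to the left. Next I'll zoom in.

```bash
cat > h.py <<'E'
import numpy as np,cv2
from scipy.spatial.transform import Rotation as R
from plant import *
def ray(p,u,v):
    K=p["K"];d=np.array([(u-K[0,2])/K[0,0],-(v-K[1,2])/K[1,1],-1.])
    return np.array(p["xyz"]),R.from_rotvec(p["attitude"]).apply(d)
def atz(p,u,v,z):
    o,d=ray(p,u,v);return o+d*(z-o[2])/d[2]
def proj(p,X):
    c=R.from_rotvec(p["attitude"]).inv().apply(np.array(X)-p["xyz"]);K=p["K"]
    return [K[0,2]+K[0,0]*c[0]/-c[2],K[1,2]-K[1,1]*c[1]/-c[2]]
def crop(p,name,x0,y0,w,h,f):
    c=p["pixels"][y0:y0+h,x0:x0+w,::-1];cv2.imwrite(f"pics/{name}.png",cv2.resize(c,None,fx=f,fy=f,interpolation=cv2.INTER_CUBIC))
E
python3 - <<'E'
from h import *
p=read_camera("top");crop(p,"b_top",315,165,160,140,5)
p=read_camera("side");crop(p,"b_side",280,190,120,100,6)
E
```

```text
(no output)
```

View pics/b_top.png

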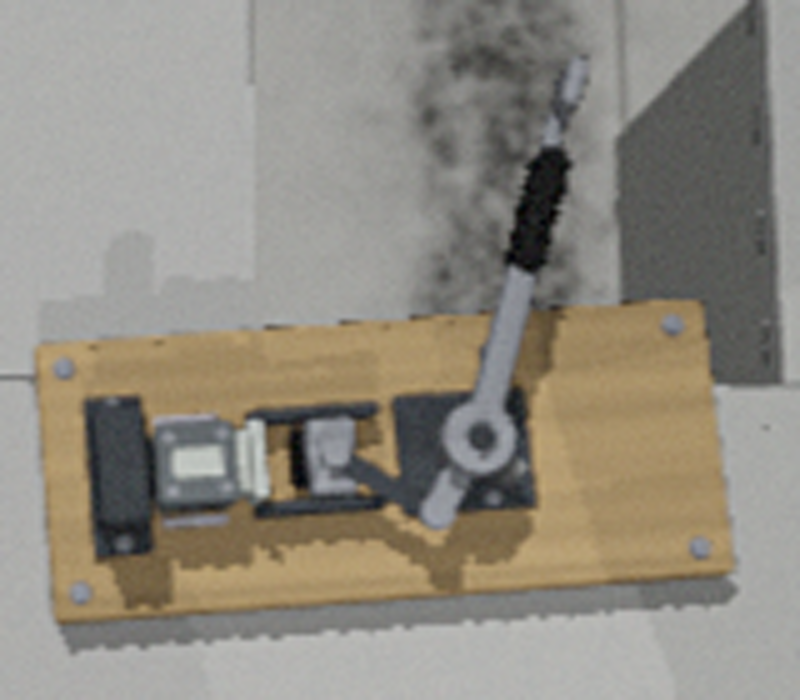

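View pics/b_side.png

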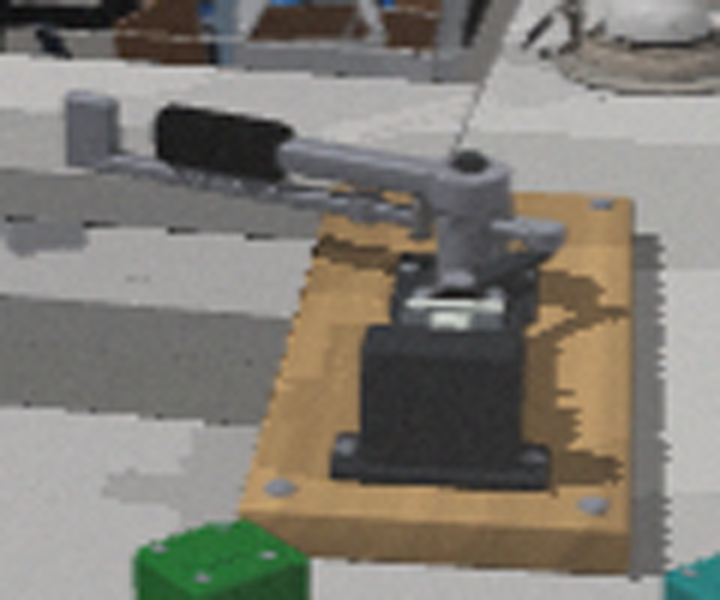

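```bash
python3 - <<'E'
from h import *
from scipy.optimize import least_squares
p=read_camera("top");s=read_camera("side")
C=np.array([[60,177],[60,-113],[-60,-113],[-60,177]])/1e3
T=np.array([[37,347],[702,300],[733,568],[56,612]])/5+[315,165]
S=np.array([[243,512],[330,188],[632,197],[632,560]])/6+[280,190]
def X(q,c,z):
    cc,ss=np.cos(q[2]),np.sin(q[2]);return np.array([q[0]+cc*c[0]-ss*c[1],q[1]+ss*c[0]+cc*c[1],z])
def f(q,which=3):
    r=[]
    for i in range(4):
        if which&1:r+=list(np.array(proj(p,X(q,C[i],.018)))-T[i])
        if which&2 and i in(0,1,2):r+=list(np.array(proj(s,X(q,C[i],.018)))-S[i])
    return r
for w in (1,2,3):
    o=least_squares(f,[.5,.15,0],args=(w,),loss="soft_l1");print(w,o.x,np.round(o.fun,1))
q=o.x
for n,uv in dict(pivot=(480,437),gripmid=(540,208),tip=(574,80),tipend=(578,60)).items():
    uv=np.array(uv)/5+[315,165];
    z={'pivot':.071,'gripmid':.071,'tip':.075,'tipend':.075}[n]
    w=atz(p,*uv,z);d=w[:2]-q[:2];c,s_=np.cos(q[2]),np.sin(q[2]);l=[c*d[0]+s_*d[1],-s_*d[0]+c*d[1]]
    print(n,w,l,np.hypot(*l),np.arctan2(l[0],-l[1]))
print(read_state()['t'])
E
```

```text
1 [0.51336664 0.12570999 0.07935613] [-0.7 -1.6  0.4 -1.2  0.9  0.8 -0.5  1.6]
2 [0.51224037 0.13173969 0.091537  ] [-0.   0.3 -0.1 -0.5  0.2 -0.1]
3 [0.51301939 0.12637339 0.0870733 ] [-1.2 -0.8 -0.2 -1.1 -0.2 -1.4  0.2 -1.3  0.8  0.6  0.2 -0.8 -0.6  2.4]
pivot [0.51168969 0.12662604 0.071     ] [np.float64(-0.0013026946369335392), np.float64(0.0003673258772650756)] 0.0013534923779630098 -1.8456344799812943
gripmid [0.60681426 0.09973139 0.071     ] [np.float64(0.09112264609033556), np.float64(-0.034697780552694284)] 0.09750524399122068 1.206966961114273
tip [0.66029712 0.08505989 0.075     ] [np.float64(0.14312700215551527), np.float64(-0.05396474691599358)] 0.1529625204281497 1.2102374952054613
tipend [0.66889539 0.08314111 0.075     ] [np.float64(0.1515258372825813), np.float64(-0.05662399109866741)] 0.16176017968625428 1.2131729011750114
1.85
```

```bash
cat >> h.py <<'E'
P=np.array([.5125,.1265]);YAW=.087
def cw(x,y,z=0):
    c,s=np.cos(YAW),np.sin(YAW);return np.array([P[0]+c*x-s*y,P[1]+s*x+c*y,z])
def hd(th,r,off):  # handle-frame: along handle r, off toward push side(+)
    return cw(r*np.sin(th)+off*np.cos(th),-r*np.cos(th)+off*np.sin(th))
def plan(target,heading_x):
    s=read_state();Rm=R.from_rotvec(s["orientation"]).as_matrix()
    hx=np.degrees(np.arctan2(Rm[1,0],Rm[0,0]))
    print("t",round(s["t"],2),"pos",s["tool_pos"],"hx",hx,"tilt",Rm[:,2],"F",s["force"])
    print("target",target,"shift cm in tool",100*Rm.T@(np.array(target)-s["tool_pos"]),"turn z deg",-(heading_x-hx))
E
python3 - <<'E'
from h import *
X=hd(1.21,.105,.040);X[2]=.19
print(np.degrees(1.21+YAW))
plan(X,np.degrees(1.21+YAW))
E
```

```text
74.31262602846778
t 1.85 pos [ 0.2179828  -0.55898316  0.21862401] hx 21.302897376529803 tilt [-4.38377857e-05  4.89769040e-05 -9.99999998e-01] F [ 0.2373208  -0.31157395  0.45707969]
target [0.62440442 0.13661928 0.19      ] shift cm in tool [ 63.13638668 -50.04198516   2.86402665] turn z deg -53.00972865193798
```

Request:
drive_tool --plan '[{"claw": 1, "linear": [4.8, -3.8, 0], "angular": [0, 0, 0]}, {"claw": 1, "linear": [4.8, -3.8, 0], "angular": [0, 0, 0]}, {"claw": 1, "linear": [4.8, -3.8, 0], "angular": [0, 0, 0]}, {"claw": 1, "linear": [4.8, -3.8, 0], "angular": [0, 0, 0]}, {"claw": 1, "linear": [4.8, -3.8, 0], "angular": [0, 0, 0]}, {"claw": 1, "linear": [4.8, -3.8, 0], "angular": [0, 0, 0]}, {"claw": 1, "linear": [4.8, -3.8, 0], "angular": [0, 0, 0]}, {"claw": 1, "linear": [4.8, -3.8, 0], "angular": [0, 0, 0]}, {"claw": 1, "linear": [4.8, -3.8, 0], "angular": [0, 0, 0]}, {"claw": 1, "linear": [4.8, -3.8, 0], "angular": [0, 0, 0]}, {"claw": 1, "linear": [4.8, -3.8, 0], "angular": [0, 0, 0]}, {"claw": 1, "linear": [4.8, -3.8, 0], "angular": [0, 0, 0]}]' --newtons 20

```text
t: 3.35
tool_pos: [0.5899, 0.0771, 0.2189]
orientation: [3.087, 0.581, 0.001]
force: [1.8, 0.1, 0.3]
opening: 0.0002
```

Request:
drive_tool --plan '[{"claw": 1, "linear": [0, 0, 0], "angular": [0, 0, -10.6]}, {"claw": 1, "linear": [0, 0, 0], "angular": [0, 0, -10.6]}, {"claw": 1, "linear": [0, 0, 0], "angular": [0, 0, -10.6]}, {"claw": 1, "linear": [0, 0, 0], "angular": [0, 0, -10.6]}, {"claw": 1, "linear": [0, 0, 0], "angular": [0, 0, -10.6]}, {"claw": 1, "linear": [0, 0, 0], "angular": [0, 0, 0]}]'

```text
t: 4.1
tool_pos: [0.589, 0.0751, 0.2186]
orientation: [-2.505, -1.896, 0.0]
force: [0.2, 0.4, 0.1]
opening: 0.0005
```

```bash
python3 - <<'E'
from h import *
X=hd(1.21,.105,.040);X[2]=.19
plan(X,74.3)
p=read_camera("wrist");cv2.imwrite("pics/c_w.png",p["pixels"][:,:,::-1]);print(p["xyz"],p["attitude"])
for l in ["handle_pivot","handle_grip","lever_tip"]: print(l,[(d["p"],d["at"]) for d in search_frame(p,l)][:2])
p=read_camera("top");crop(p,"c_top",315,165,160,140,5)
E
```

```text
t 4.1 pos [0.58897628 0.07510587 0.21862973] hx 74.23833275414395 tilt [-2.95546557e-05 -2.68602068e-06 -1.00000000e+00] F [0.15149256 0.38611004 0.06421262]
target [0.62440442 0.13661928 0.19      ] shift cm in tool [6.88243863 1.73875498 2.86285136] turn z deg -0.061667245856042996
[0.61137782 0.15298442 0.38379338] [-0.29572824  0.04174009 -0.27307008]
handle_pivot [(0.72, [0.5827, 0.1086, 0.0648])]
handle_grip [(0.92, [0.5788, 0.1083, 0.0731])]
lever_tip [(0.93, [0.6586, 0.0785, 0.0627])]
```

View pics/c_w.png

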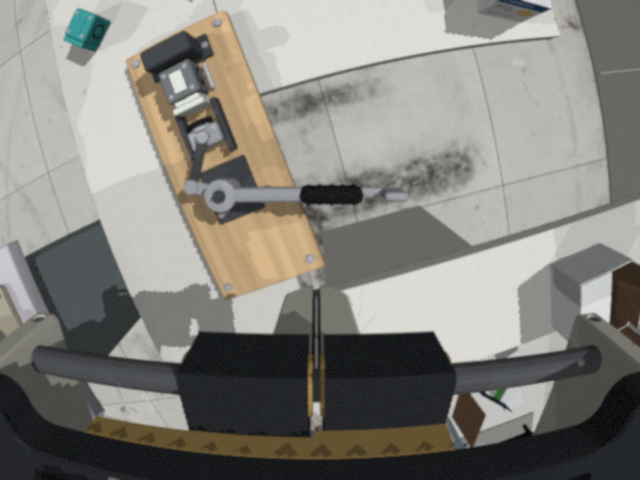

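View pics/c_top.png

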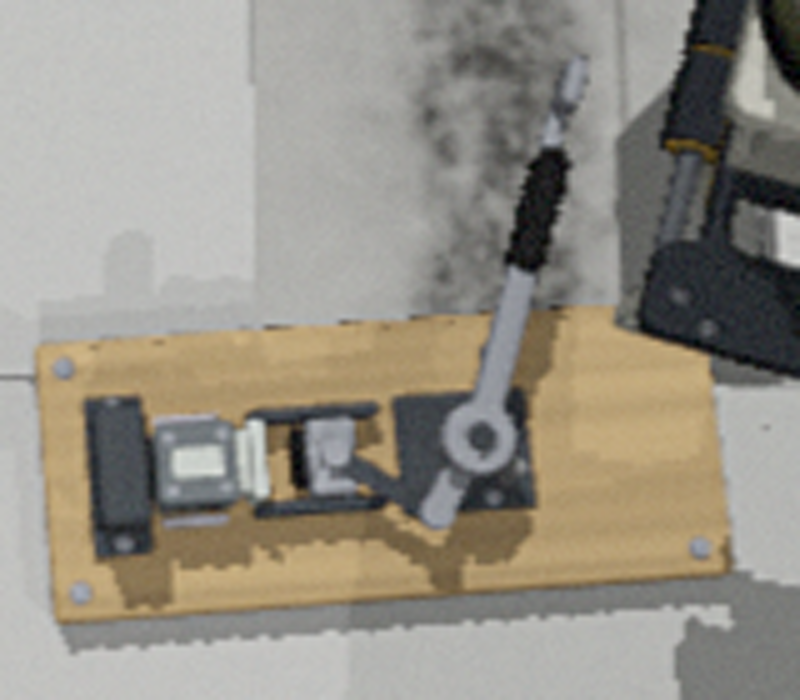

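The wrist view shows the pivot ring at (220,197), the grip centre at (332,194) and the lever tip at about (398,194). I'll cross-check these against the top view.

```bash
cat >> h.py <<'E'
def wray(p,u,v):
    K=p["K"];a=(u-K[0,2])/K[0,0];b=(v-K[1,2])/K[1,1];t=np.hypot(a,b);k=np.sin(t)/t
    return np.array(p["xyz"]),R.from_rotvec(p["attitude"]).apply([a*k,-b*k,-np.cos(t)])
def watz(p,u,v,z):
    o,d=wray(p,u,v);return o+d*(z-o[2])/d[2]
def tri(a,b):
    A=np.zeros((3,3));y=np.zeros(3)
    for o,d in (a,b):
        d=d/np.linalg.norm(d);M=np.eye(3)-np.outer(d,d);A+=M;y+=M@o
    return np.linalg.solve(A,y)
E
python3 - <<'E'
from h import *
w=read_camera("wrist");p=read_camera("top")
for n,a,b in (("pivot",(220,197),(482,437)),("grip",(332,194),(540,208)),("tip",(397,194),(574,82)),("b1",(228,12),(37,347)),("b2",(135,62),(56,612))):
    u=np.array(b)/5+[315,165]
    print(n,tri(wray(w,*a),ray(p,*u)),watz(w,*a,.071),atz(p,*u,.071))
E
```

```text
pivot [0.51303965 0.12337209 0.06059328] [0.51610834 0.12397372 0.071     ] [0.51169864 0.12581744 0.071     ]
grip [0.61008239 0.09666974 0.05732726] [0.61015185 0.09907333 0.071     ] [0.60681426 0.09973139 0.071     ]
tip [0.66955913 0.07727242 0.04104654] [0.66455449 0.0843224  0.071     ] [0.66062513 0.0841085  0.071     ]
b1 [0.55927062 0.30574752 0.00107077] [0.56929586 0.2782358  0.071     ] [0.54649961 0.30575572 0.071     ]
b2 [ 0.44372323  0.29547481 -0.0037206 ] [0.47578253 0.26760866 0.071     ] [0.43966713 0.29713243 0.071     ]
```

Request:
drive_tool --plan '[{"claw": 1, "linear": [3.45, 0.85, 0], "angular": [0, 0, 0]}, {"claw": 1, "linear": [3.45, 0.85, 0], "angular": [0, 0, 0]}, {"claw": 1, "linear": [0, 0, 4], "angular": [0, 0, 0]}, {"claw": 1, "linear": [0, 0, 4], "angular": [0, 0, 0]}, {"claw": 1, "linear": [0, 0, 4], "angular": [0, 0, 0]}, {"claw": 1, "linear": [0, 0, 3], "angular": [0, 0, 0]}, {"claw": 1, "linear": [0, 0, 1.6], "angular": [0, 0, 0]}, {"claw": 1, "linear": [0, 0, 0], "angular": [0, 0, 0]}]'

```text
t: 5.45
tool_pos: [0.6232, 0.1368, 0.0516]
orientation: [-2.503, -1.896, 0.003]
force: [0.3, -0.5, 0.1]
opening: 0.0007
```

```bash
python3 - <<'E'
from h import *
X=hd(1.21,.105,.018);X[2]=.053
plan(X,74.3)
p=read_camera("side");crop(p,"d_s",270,150,130,110,6)
p=read_camera("wrist");cv2.imwrite("pics/d_w.png",p["pixels"][:,:,::-1])
E
```

```text
t 5.45 pos [0.62318842 0.1367988  0.05155363] hx 74.27962430773235 tilt [-2.20783715e-03 -3.01855831e-04 -9.99997517e-01] F [ 0.33002306 -0.49340931  0.14970823]
target [0.61845588 0.11543875 0.053     ] shift cm in tool [-2.1844607   0.12289148 -0.14294725] turn z deg -0.020375692267649015
```

View pics/d_s.png

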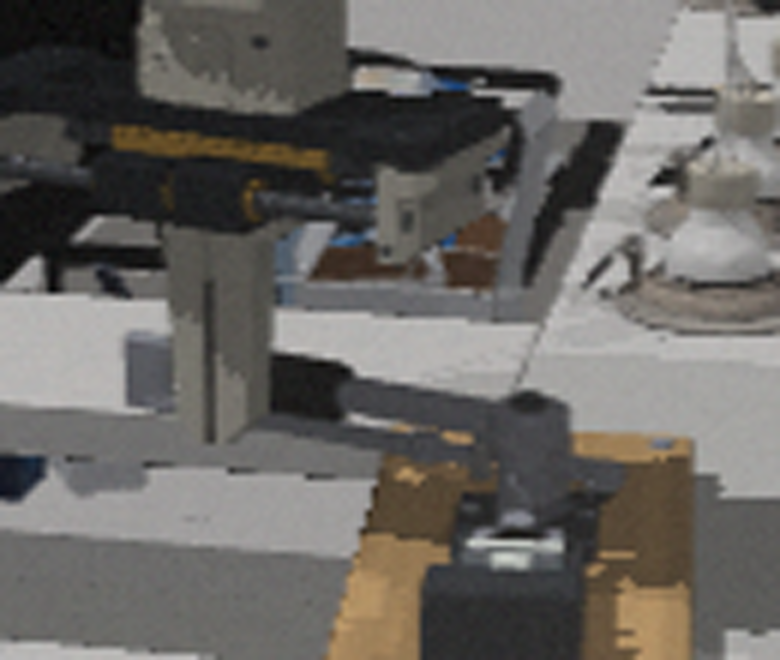

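View pics/d_w.png

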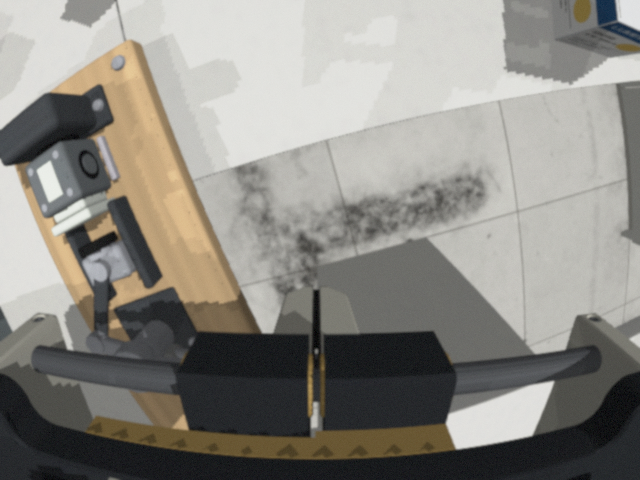

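Request:
drive_tool --plan '[{"claw": 1, "linear": [-0.8, -0.2, 0], "angular": [0, 0, 0]}, {"claw": 1, "linear": [-0.6, -0.1, 0], "angular": [0, 0, 0]}, {"claw": 1, "linear": [-0.3, 0, 0], "angular": [0, 0, 0]}, {"claw": 1, "linear": [-0.3, 0, 0], "angular": [0, 0, 0]}, {"claw": 1, "linear": [-0.3, 0, 0], "angular": [0, 0, 0]}, {"claw": 1, "linear": [-0.3, 0, 0], "angular": [0, 0, 0]}]'

```text
t: 6.3
tool_pos: [0.6141, 0.1126, 0.0526]
orientation: [-2.504, -1.897, -0.0]
force: [1.0, 0.3, 0.0]
opening: 0.0006
```

```bash
python3 - <<'E'
from h import *
plan(hd(1.21,.1,.016)+[0,0,.052],74.3)
p=read_camera("top");crop(p,"e_top",355,145,120,120,5)
E
```

```text
t 6.3 pos [0.61413056 0.1126225  0.05263813] hx 74.30597633344958 tilt [ 1.12236093e-04  1.21133250e-04 -9.99999986e-01] F [0.99227986 0.31390013 0.03606219]
target [0.61310135 0.11486519 0.052     ] shift cm in tool [ 0.18805926 -0.15975394  0.06382899] turn z deg 0.0059763334495812614
```

View pics/e_top.png

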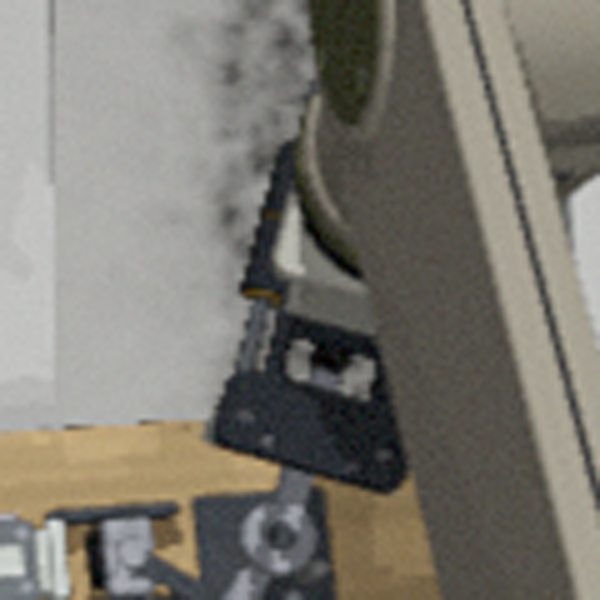

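Request:
drive_tool --plan '[{"claw": 1, "linear": [-0.4, 0, 0], "angular": [0, 0, 0]}, {"claw": 1, "linear": [-0.52, 0.06, 0], "angular": [0, 0, 3]}, {"claw": 1, "linear": [-0.52, 0.06, 0], "angular": [0, 0, 3]}, {"claw": 1, "linear": [-0.52, 0.06, 0], "angular": [0, 0, 3]}]'

```text
t: 6.85
tool_pos: [0.6096, 0.0933, 0.0526]
orientation: [-2.646, -1.693, 0.0]
force: [-0.2, 0.5, -0.6]
opening: 0.0004
```

```bash
python3 - <<'E'
from h import *
th=1.21-np.radians(9)
plan(hd(th,.1,.016)+[0,0,.052],74.3-9)
p=read_camera("side");crop(p,"f_s",270,150,130,110,6)
E
```

```text
t 6.85 pos [0.60955815 0.09332308 0.05257746] hx 65.20987882067149 tilt [-2.31326691e-04  6.25357813e-05 -9.99999971e-01] F [-0.17728175  0.4870653  -0.57898991]
target [0.61004269 0.09927092 0.052     ] shift cm in tool [ 0.56029319 -0.20538759  0.05777174] turn z deg -0.09012117932850572
```

View pics/f_s.png

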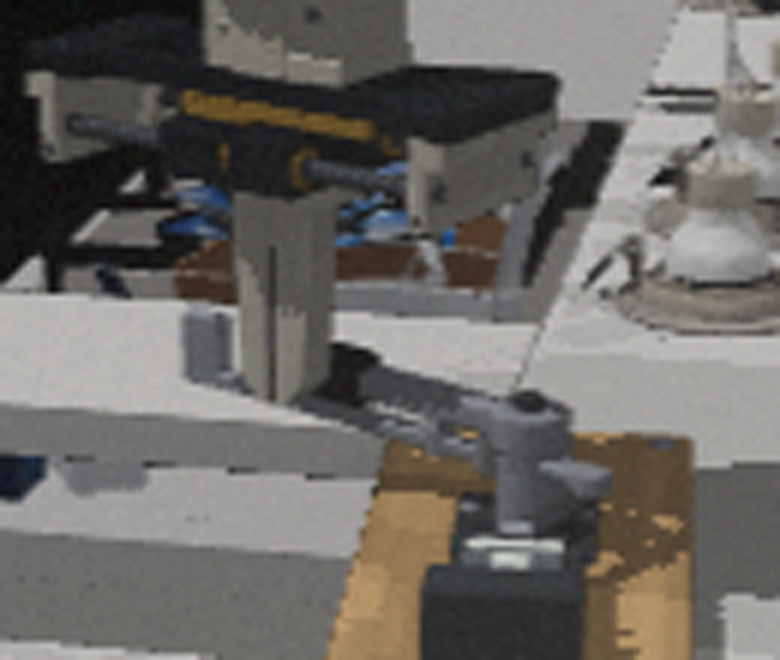

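The handle is following the fingers. Continuing along the arc.

Request:
drive_tool --plan '[{"claw": 1, "linear": [-0.52, 0.02, 0], "angular": [0, 0, 3]}, {"claw": 1, "linear": [-0.52, 0.02, 0], "angular": [0, 0, 3]}, {"claw": 1, "linear": [-0.52, 0.02, 0], "angular": [0, 0, 3]}, {"claw": 1, "linear": [-0.52, 0.02, 0], "angular": [0, 0, 3]}, {"claw": 1, "linear": [-0.52, 0.02, 0], "angular": [0, 0, 3]}, {"claw": 1, "linear": [-0.52, 0.05, 0], "angular": [0, 0, 3]}]'

```text
t: 7.65
tool_pos: [0.5961, 0.0678, 0.0532]
orientation: [-2.878, -1.259, -0.007]
force: [7.8, 8.0, -3.8]
opening: 0.0004
```

```bash
python3 - <<'E'
from h import *
th=1.21-np.radians(27)
plan(hd(th,.1,.016)+[0,0,.052],74.3-27)
p=read_camera("side");crop(p,"g_s",270,150,130,110,6)
E
```

```text
t 7.65 pos [0.59606534 0.06776967 0.05320624] hx 47.26679349379358 tilt [ 0.00397004  0.00232344 -0.99998942] F [ 7.82806313  8.04412872 -3.76802023]
target [0.59685437 0.07046125 0.052     ] shift cm in tool [ 0.25071161 -0.12485411  0.12156125] turn z deg -0.03320650620641885
```

View pics/g_s.png

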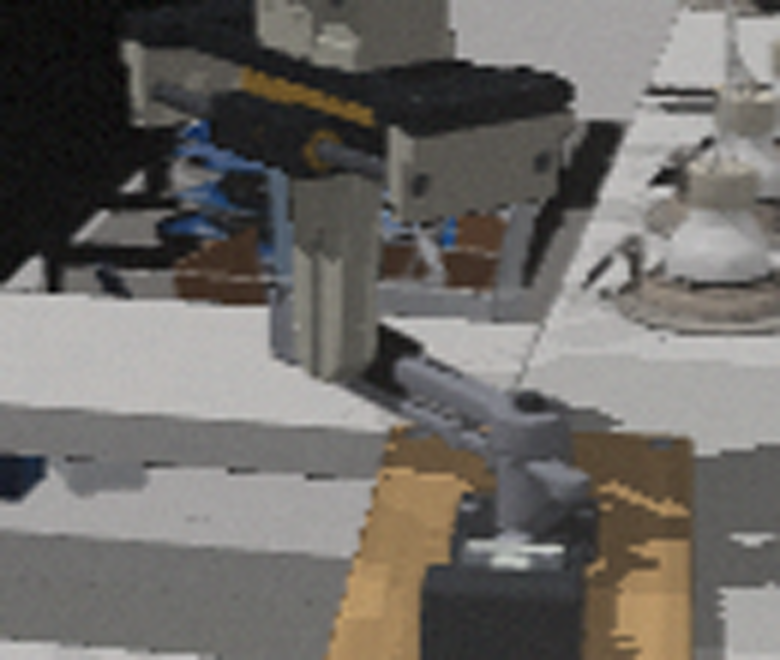

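Now about 11 N, so the jaw is pressing. I'll take smaller steps.

Request:
drive_tool --plan '[{"claw": 1, "linear": [-0.35, 0.02, 0], "angular": [0, 0, 2]}, {"claw": 1, "linear": [-0.35, 0.02, 0], "angular": [0, 0, 2]}, {"claw": 1, "linear": [-0.35, 0.02, 0], "angular": [0, 0, 2]}, {"claw": 1, "linear": [-0.35, 0.02, 0], "angular": [0, 0, 2]}]'

```text
t: 8.2
tool_pos: [0.5868, 0.0566, 0.0532]
orientation: [2.958, 1.056, 0.007]
force: [7.6, 1.4, -4.3]
opening: 0.0002
```

Request:
drive_tool --plan '[{"claw": 1, "linear": [-0.35, 0.02, 0], "angular": [0, 0, 2]}, {"claw": 1, "linear": [-0.35, 0.02, 0], "angular": [0, 0, 2]}, {"claw": 1, "linear": [-0.35, 0.02, 0], "angular": [0, 0, 2]}]'

```text
t: 8.57
tool_pos: [0.5792, 0.0494, 0.0534]
orientation: [3.009, 0.899, 0.008]
force: [10.1, 1.1, -5.9]
opening: 0.0004
```

Request:
drive_tool --plan '[{"claw": 1, "linear": [-0.26, 0.02, 0], "angular": [0, 0, 1.5]}, {"claw": 1, "linear": [-0.26, 0.02, 0], "angular": [0, 0, 1.5]}]'

```text
t: 8.82
tool_pos: [0.5751, 0.0462, 0.0534]
orientation: [3.031, 0.821, 0.008]
force: [9.1, 0.5, -4.6]
opening: 0.0003
```

```bash
python3 - <<'E'
from h import *
th=1.21-np.radians(44)
plan(hd(th,.1,.016)+[0,0,.052],74.3-44)
p=read_camera("top");crop(p,"h_t",355,205,120,100,6)
E
```

```text
t 8.82 pos [0.57505406 0.04616417 0.053387  ] hx 30.298357759959767 tilt [ 5.05677683e-03  3.09645705e-04 -9.99987166e-01] F [ 9.10176517  0.50201784 -4.63942447]
target [0.57678434 0.04824705 0.052     ] shift cm in tool [ 0.25384582 -0.09286451  0.13963792] turn z deg -0.0016422400402298365
```

View pics/h_t.png

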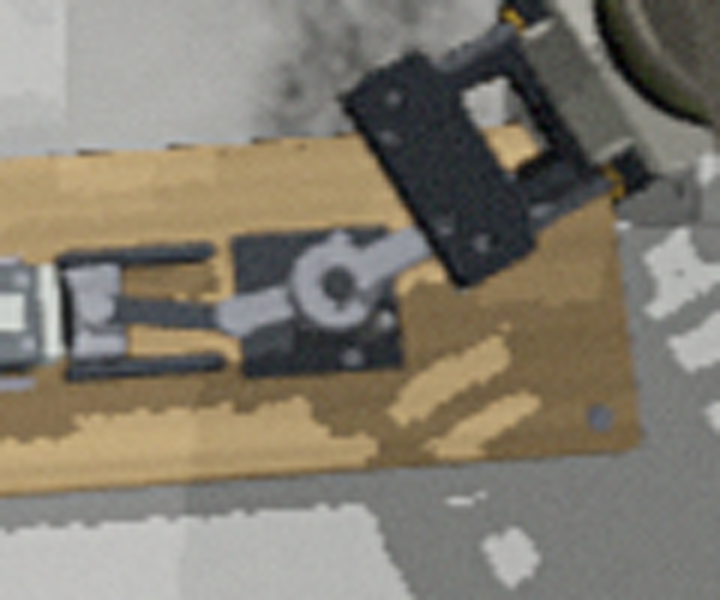

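Request:
drive_tool --plan '[{"claw": 1, "linear": [-0.2, 0.02, 0], "angular": [0, 0, 1.1]}, {"claw": 1, "linear": [-0.2, 0.02, 0], "angular": [0, 0, 1.1]}, {"claw": 1, "linear": [-0.2, 0.02, 0], "angular": [0, 0, 1.1]}]'

```text
t: 9.25
tool_pos: [0.5699, 0.0425, 0.0534]
orientation: [3.054, 0.733, 0.007]
force: [7.1, -0.6, -4.1]
opening: 0.0004
```

Request:
drive_tool --plan '[{"claw": 1, "linear": [-0.2, 0.02, 0], "angular": [0, 0, 1.1]}, {"claw": 1, "linear": [-0.2, 0.02, 0], "angular": [0, 0, 1.1]}]'

```text
t: 9.5
tool_pos: [0.5661, 0.0402, 0.0533]
orientation: [3.067, 0.675, 0.006]
force: [5.8, -0.8, -2.0]
opening: 0.0007
```

Request:
drive_tool --plan '[{"claw": 1, "linear": [-0.2, 0.02, 0], "angular": [0, 0, 1.1]}, {"claw": 1, "linear": [-0.2, 0.02, 0], "angular": [0, 0, 1.1]}]'

```text
t: 9.75
tool_pos: [0.5618, 0.0382, 0.0531]
orientation: [3.08, 0.615, 0.003]
force: [2.7, -1.7, -0.7]
opening: 0.0004
```

Request:
drive_tool --plan '[{"claw": 1, "linear": [-0.2, 0.02, 0], "angular": [0, 0, 1.1]}]'

```text
t: 9.88
tool_pos: [0.5592, 0.0374, 0.0529]
orientation: [3.087, 0.585, 0.0]
force: [1.4, -0.1, 1.7]
opening: 0.0004
```

Request:
drive_tool --plan '[{"claw": 1, "linear": [-0.2, 0.02, 0], "angular": [0, 0, 1.1]}]'

```text
t: 10.0
tool_pos: [0.5567, 0.0367, 0.0524]
orientation: [-3.092, -0.555, 0.002]
force: [0.4, 0.8, -0.6]
opening: 0.0009
```

Request:
drive_tool --plan '[{"claw": 1, "linear": [-0.2, 0.02, 0], "angular": [0, 0, 1.1]}]'

```text
t: 10.12
tool_pos: [0.5549, 0.0358, 0.0522]
orientation: [-3.097, -0.525, 0.002]
force: [-0.1, 0.6, 0.5]
opening: 0.0005
```

Request:
drive_tool --plan '[{"claw": 1, "linear": [-0.2, 0.02, 0], "angular": [0, 0, 1.1]}]'

```text
t: 10.25
tool_pos: [0.5533, 0.0349, 0.0524]
orientation: [-3.102, -0.495, 0.001]
force: [-0.3, 0.8, 0.5]
opening: 0.0008
```

Request:
drive_tool --plan '[{"claw": 1, "linear": [-0.2, 0.02, 0], "angular": [0, 0, 1.1]}]'

```text
t: 10.38
tool_pos: [0.5517, 0.034, 0.0526]
orientation: [-3.107, -0.465, 0.0]
force: [0.2, 0.5, 0.0]
opening: 0.0005
```

Force has gone to zero, so the handle may already have run to its stop under preload. Taking a look.

```bash
python3 - <<'E'
from h import *
plan(hd(1.21-np.radians(56),.1,.016)+[0,0,.052],18)
p=read_camera("top");crop(p,"i_t",355,205,120,100,6)
p=read_camera("side");crop(p,"i_s",270,150,130,110,6)
E
```

```text
t 10.38 pos [0.55166798 0.03403916 0.05256112] hx 17.033016750708576 tilt [-2.97826091e-04  4.72668541e-05 -9.99999955e-01] F [0.197833   0.53406812 0.02842273]
target [0.55910987 0.0365916  0.052     ] shift cm in tool [ 0.78632791 -0.02605069  0.05590194] turn z deg -0.9669832492914239
```

View pics/i_t.png

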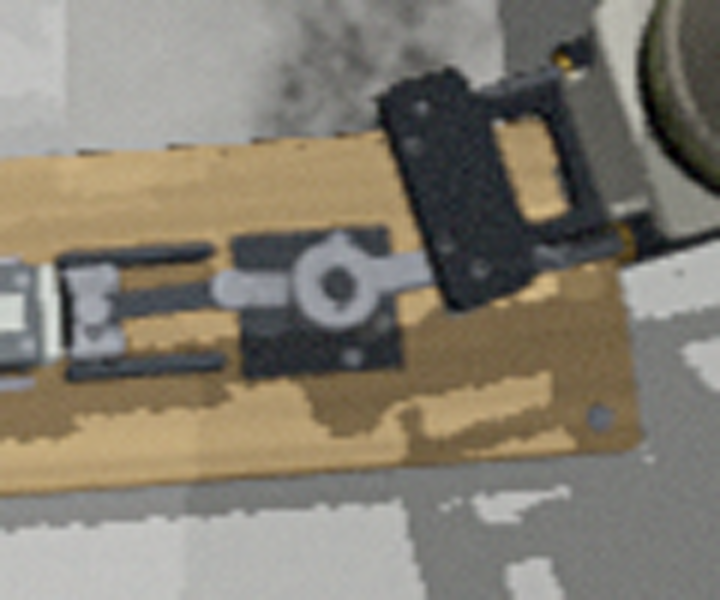

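View pics/i_s.png

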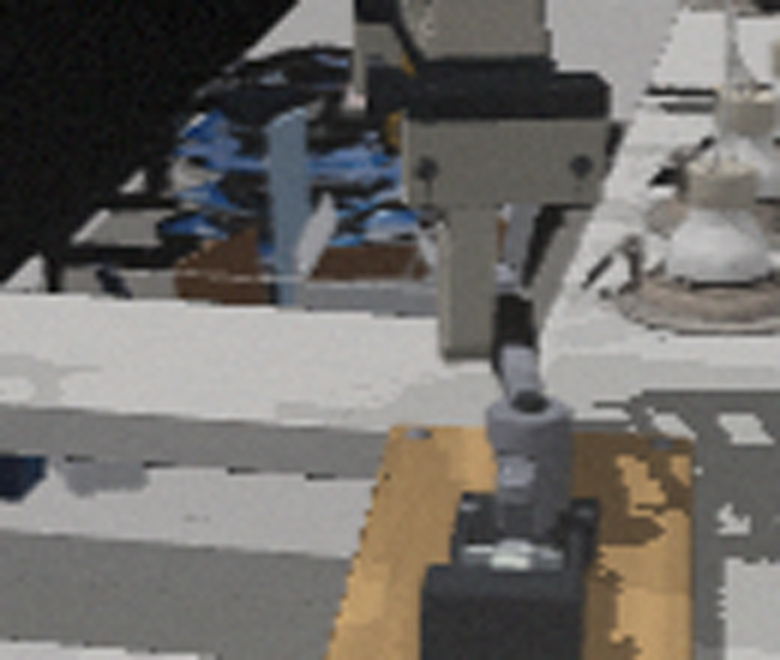

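Request:
drive_tool --plan '[{"claw": 1, "linear": [-0.2, 0, 0], "angular": [0, 0, 0.8]}]'

```text
t: 10.6
tool_pos: [0.5507, 0.0337, 0.0529]
orientation: [-3.11, -0.445, -0.002]
force: [4.8, 2.7, -2.2]
opening: 0.0003
```

Request:
drive_tool --plan '[{"claw": 1, "linear": [-0.2, 0, 0], "angular": [0, 0, 0.8]}]'

```text
t: 10.72
tool_pos: [0.5499, 0.0335, 0.0532]
orientation: [-3.113, -0.422, -0.007]
force: [10.8, 5.4, -6.0]
opening: 0.0006
```

Request:
drive_tool --plan '[{"claw": 1, "linear": [-0.2, 0, 0], "angular": [0, 0, 0.8]}]'

```text
t: 10.85
tool_pos: [0.5492, 0.0333, 0.0535]
orientation: [-3.115, -0.4, -0.011]
force: [17.1, 6.1, -9.9]
opening: 0.0009
```

That stiff rise is the stop. Backing off and dwelling so the lock can register.

Request:
drive_tool --plan '[{"claw": 1, "linear": [1.5, 0, 0], "angular": [0, 0, 0]}, {"claw": 1, "linear": [2, 0, 0], "angular": [0, 0, 0]}, {"claw": 1, "linear": [2, 0, 0], "angular": [0, 0, 0]}, {"claw": 1, "linear": [0, 0, -4], "angular": [0, 0, 0]}, {"claw": 1, "linear": [0, 0, -4], "angular": [0, 0, 0]}, {"claw": 1, "linear": [0, 0, 0], "angular": [0, 0, 0]}, {"claw": 1, "linear": [0, 0, 0], "angular": [0, 0, 0]}]'

```text
t: 11.72
tool_pos: [0.599, 0.0463, 0.1321]
orientation: [-3.116, -0.402, 0.001]
force: [0.0, 0.5, -0.7]
opening: 0.0007
```

```bash
python3 - <<'E'
from h import *
plan(hd(0,.165,-.05)+[0,0,.14],10)
p=read_camera("top");crop(p,"j_t",315,205,160,100,5)
for l in ["handle_grip","lever_tip"]: print(l,[(d["p"],d["at"]) for d in search_frame(p,l)][:2])
p=read_camera("side");crop(p,"j_s",270,150,130,110,6)
p=read_camera("wrist");cv2.imwrite("pics/j_w.png",p["pixels"][:,:,::-1])
for l in ["handle_grip","lever_tip"]: print(l,[(d["p"],d["at"]) for d in search_frame(p,l)][:2])
E
```

```text
t 11.72 pos [0.59900278 0.04630294 0.13211257] hx 14.690336343624477 tilt [-6.10103951e-04 -5.09951964e-05 -9.99999813e-01] F [ 0.01929414  0.45919755 -0.72277927]
target [ 0.477026   -0.04222047  0.14      ] shift cm in tool [-14.04432301   5.46961287  -0.78085007] turn z deg 4.690336343624477
handle_grip [(0.62, [0.5301, 0.0637, 0.066])]
lever_tip [(0.63, [0.5427, -0.0213, 0.0625])]
handle_grip [(0.56, [0.5245, 0.1069, 0.0669])]
lever_tip [(0.77, [0.5326, 0.07, 0.049])]
```

View pics/j_t.png

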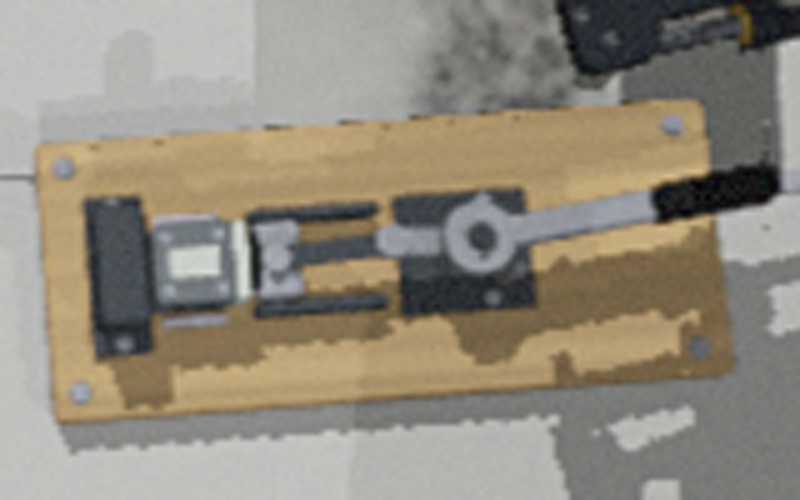

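View pics/j_w.png

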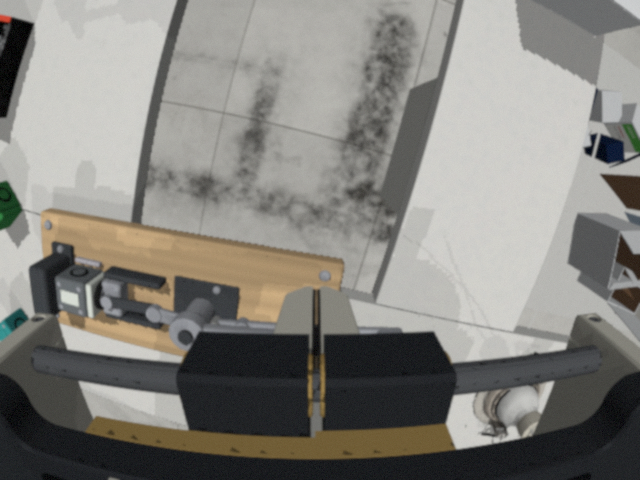

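View pics/j_s.png

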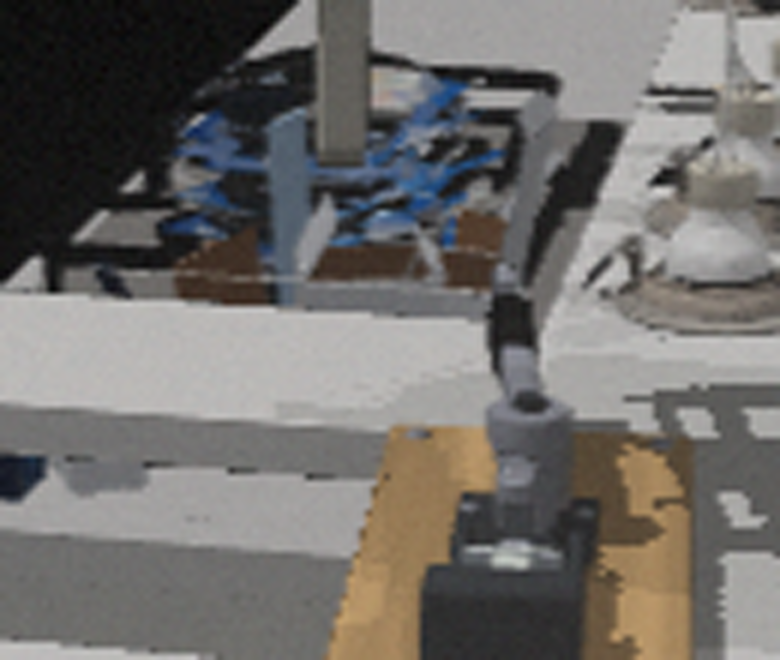

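The top view shows the handle shut, with the grip at crop (715,192). The jaw is on the cap and the cap is flush. Next I'll locate the lever tip.

```bash
python3 - <<'E'
from h import *
p=read_camera("top");crop(p,"k_t",420,210,90,70,8)
for b in ((715,192),(482,237)):
    u=np.array(b)/5+[315,205];print(u,atz(p,*u,.071))
E
```

```text
[458.  243.4] [0.53113866 0.03076711 0.071     ]
[411.4 252.4] [0.51169864 0.12581744 0.071     ]
```

View pics/k_t.png

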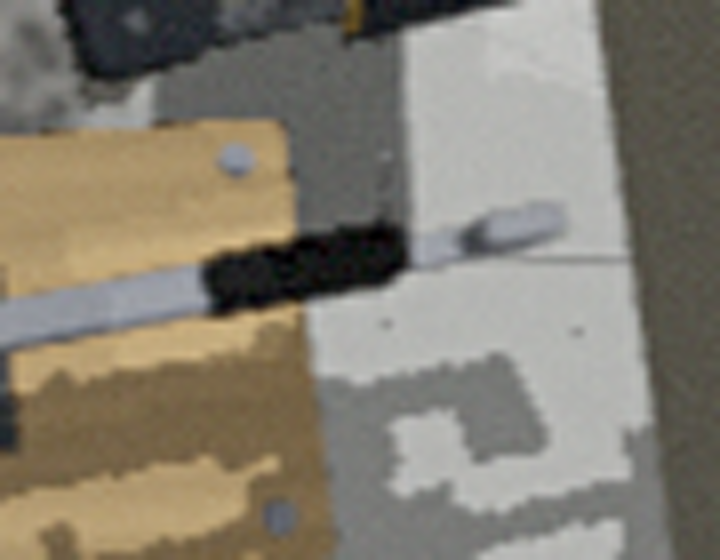

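```bash
python3 - <<'E'
from h import *
p=np.array([.5125,.1255]);h=np.radians(-78.5);d=np.array([np.cos(h),np.sin(h)]);n=np.array([-d[1],d[0]])
t=np.r_[p+.168*d-.036*n,.055]
plan(t,11.5)
q=read_camera("top");print(atz(q,485,238.1,.075),p+.156*d)
E
```

```text
t 12.12 pos [0.59904982 0.04630679 0.13202871] hx 14.70209568034094 tilt [-9.67796300e-04 -3.43902967e-05 -9.99999531e-01] F [-0.11288919  0.74089594 -0.61984681]
target [ 0.51071652 -0.0463046   0.055     ] shift cm in tool [-10.88724523   6.71771226   7.71173486] turn z deg 3.202095680340941
[ 0.54197891 -0.02325637  0.075     ] [ 0.5436014  -0.02736825]
```

Request:
drive_tool --plan '[{"claw": 1, "linear": [-3.6, 2.2, 0], "angular": [0, 0, 0]}, {"claw": 1, "linear": [-3.6, 2.2, 0], "angular": [0, 0, 0]}, {"claw": 1, "linear": [-3.7, 2.3, 0], "angular": [0, 0, 0]}, {"claw": 1, "linear": [0, 0, 0], "angular": [0, 0, 3.2]}, {"claw": 1, "linear": [0, 0, 0], "angular": [0, 0, 0]}, {"claw": 1, "linear": [0, 0, 3.5], "angular": [0, 0, 0]}, {"claw": 1, "linear": [0, 0, 3], "angular": [0, 0, 0]}, {"claw": 1, "linear": [0, 0, 1.2], "angular": [0, 0, 0]}, {"claw": 1, "linear": [0, 0, 0], "angular": [0, 0, 0]}]'

```text
t: 13.3
tool_pos: [0.5106, -0.0458, 0.0551]
orientation: [-3.125, -0.316, 0.003]
force: [0.5, -0.5, 0.7]
opening: 0.0005
```

```bash
python3 - <<'E'
from h import *
plan([.5107,-.0463,.055],11.5)
p=read_camera("side");crop(p,"l_s",310,150,100,85,7)
p=read_camera("top");crop(p,"l_t",400,200,110,90,7)
E
```

```text
t 13.3 pos [ 0.51055579 -0.04575364  0.05505823] hx 11.564958638150376 tilt [-1.65378077e-03  3.34230273e-04 -9.99998577e-01] F [ 0.52920768 -0.46754939  0.74643075]
target [0.5107, -0.0463, 0.055] shift cm in tool [0.00318389 0.05642156 0.00578081] turn z deg 0.06495863815037595
```

View pics/l_s.png

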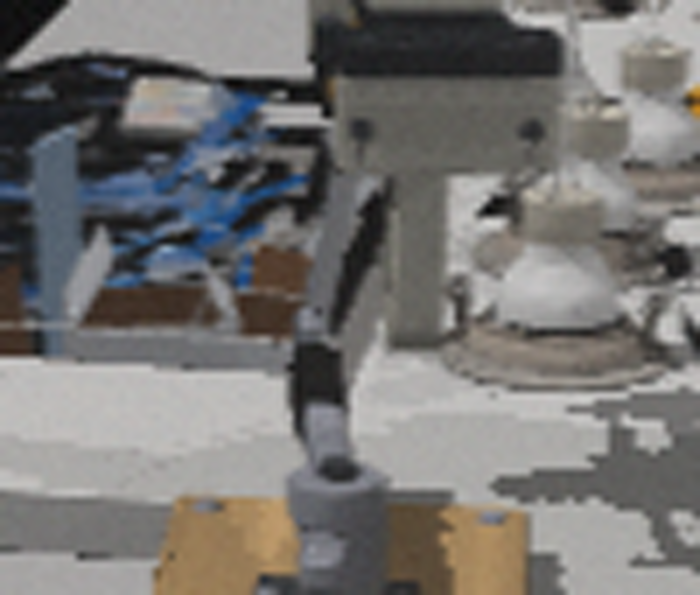

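View pics/l_t.png

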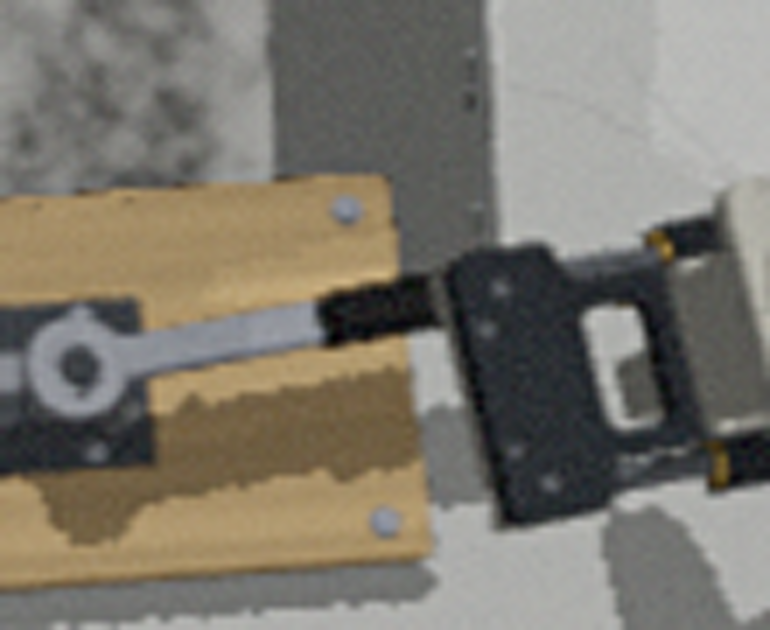

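Fingers sit clear on the lever's −x side. Pushing it gently.

Request:
drive_tool --plan '[{"claw": 1, "linear": [0.8, 0, 0], "angular": [0, 0, 0]}, {"claw": 1, "linear": [0.6, 0, 0], "angular": [0, 0, 0]}, {"claw": 1, "linear": [0.3, 0, 0], "angular": [0, 0, 0]}, {"claw": 1, "linear": [0.3, 0, 0], "angular": [0, 0, 0]}, {"claw": 1, "linear": [0.3, 0, 0], "angular": [0, 0, 0]}]'

```text
t: 14.02
tool_pos: [0.5336, -0.0415, 0.0556]
orientation: [-3.126, -0.315, 0.0]
force: [-0.8, 0.1, -0.4]
opening: 0.0002
```

Request:
drive_tool --plan '[{"claw": 1, "linear": [0.4, 0.03, 0], "angular": [0, 0, -1.8]}, {"claw": 1, "linear": [0.4, 0.03, 0], "angular": [0, 0, -1.8]}, {"claw": 1, "linear": [0.4, 0.03, 0], "angular": [0, 0, -1.8]}]'

```text
t: 14.4
tool_pos: [0.5456, -0.0397, 0.0556]
orientation: [-3.107, -0.465, 0.0]
force: [0.1, -0.3, 0.3]
opening: 0.0008
```

Request:
drive_tool --plan '[{"claw": 1, "linear": [0.4, 0.03, 0], "angular": [0, 0, -1.8]}, {"claw": 1, "linear": [0.4, 0.03, 0], "angular": [0, 0, -1.8]}, {"claw": 1, "linear": [0.4, 0.03, 0], "angular": [0, 0, -1.8]}]'

```text
t: 14.78
tool_pos: [0.5573, -0.0366, 0.0556]
orientation: [3.082, 0.611, -0.0]
force: [-0.8, 0.3, 0.9]
opening: 0.0003
```

```bash
python3 - <<'E'
from h import *
plan([.5107,-.0463,.055],11.5)
p=read_camera("side");crop(p,"m_s",310,150,100,85,7)
p=read_camera("top");crop(p,"m_t",315,200,190,90,4)
E
```

```text
t 14.78 pos [ 0.55729674 -0.03662328  0.05561914] hx 22.423139578535938 tilt [-6.69414668e-06 -6.44144818e-06 -1.00000000e+00] F [-0.7695664   0.2751637   0.94551058]
target [0.5107, -0.0463, 0.055] shift cm in tool [-4.6764774  -0.88289518  0.06195126] turn z deg 10.923139578535938
```

View pics/m_s.png

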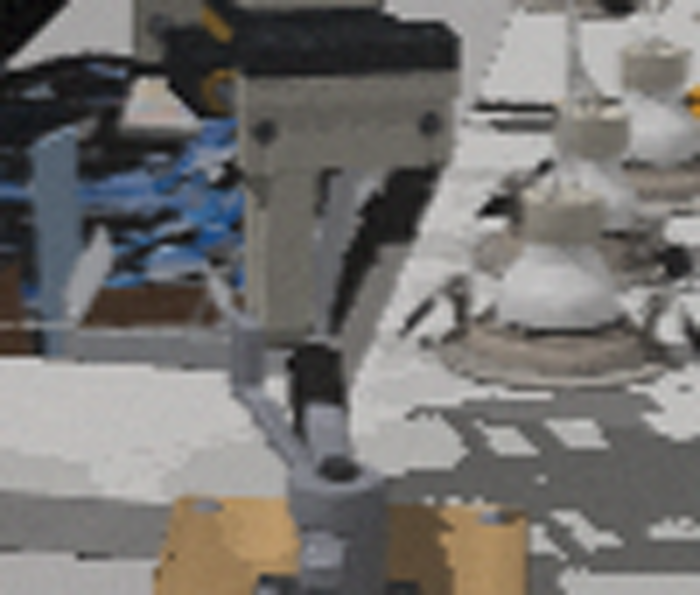

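View pics/m_t.png

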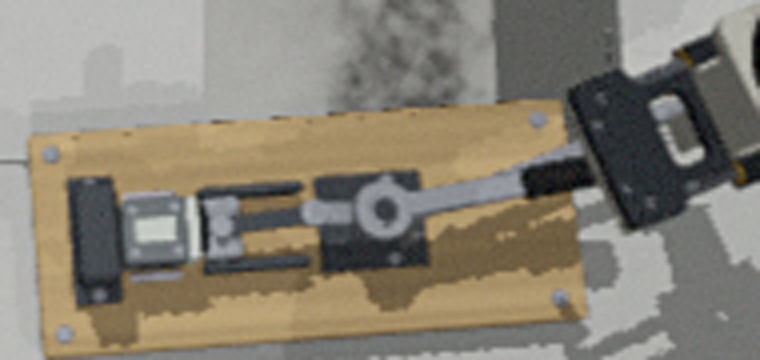

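The lever has swung about 0.25 rad and the handle is still locked. Continuing.

Request:
drive_tool --plan '[{"claw": 1, "linear": [0.35, 0.03, 0], "angular": [0, 0, -1.6]}, {"claw": 1, "linear": [0.35, 0.03, 0], "angular": [0, 0, -1.6]}, {"claw": 1, "linear": [0.35, 0.03, 0], "angular": [0, 0, -1.6]}]'

```text
t: 15.25
tool_pos: [0.5672, -0.0332, 0.0556]
orientation: [3.053, 0.739, -0.0]
force: [-0.3, -1.6, 0.2]
opening: 0.0003
```

Request:
drive_tool --plan '[{"claw": 1, "linear": [0.35, 0.03, 0], "angular": [0, 0, -1.6]}, {"claw": 1, "linear": [0.35, 0.03, 0], "angular": [0, 0, -1.6]}]'

```text
t: 15.5
tool_pos: [0.5736, -0.0306, 0.0556]
orientation: [3.031, 0.824, -0.0]
force: [-1.6, -2.1, -0.3]
opening: 0.0004
```

Request:
drive_tool --plan '[{"claw": 1, "linear": [0.35, 0.03, 0], "angular": [0, 0, -1.6]}, {"claw": 1, "linear": [0.35, 0.03, 0], "angular": [0, 0, -1.6]}]'

```text
t: 15.75
tool_pos: [0.58, -0.0273, 0.0556]
orientation: [-3.007, -0.908, -0.0]
force: [0.2, -1.6, 0.0]
opening: 0.0005
```

```bash
python3 - <<'E'
from h import *
plan([.5107,-.0463,.055],11.5)
p=read_camera("side");crop(p,"n_s",270,150,140,110,5)
p=read_camera("top");crop(p,"n_t",315,160,190,130,4)
E
```

```text
t 15.75 pos [ 0.5800272  -0.02726839  0.0556498 ] hx 33.609223163522046 tilt [ 1.07632547e-04  4.54452349e-05 -9.99999993e-01] F [ 0.18171224 -1.59997496  0.02319041]
target [0.5107, -0.0463, 0.055] shift cm in tool [-6.82724798 -2.25242622  0.06414773] turn z deg 22.109223163522046
```

View pics/n_s.png

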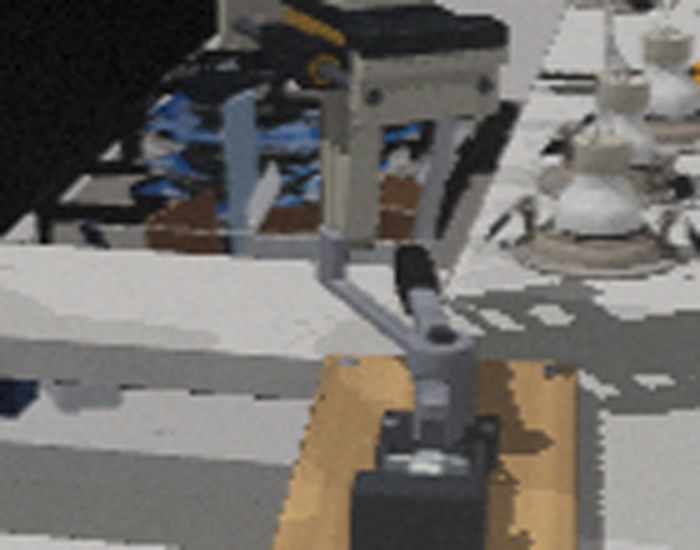

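View pics/n_t.png

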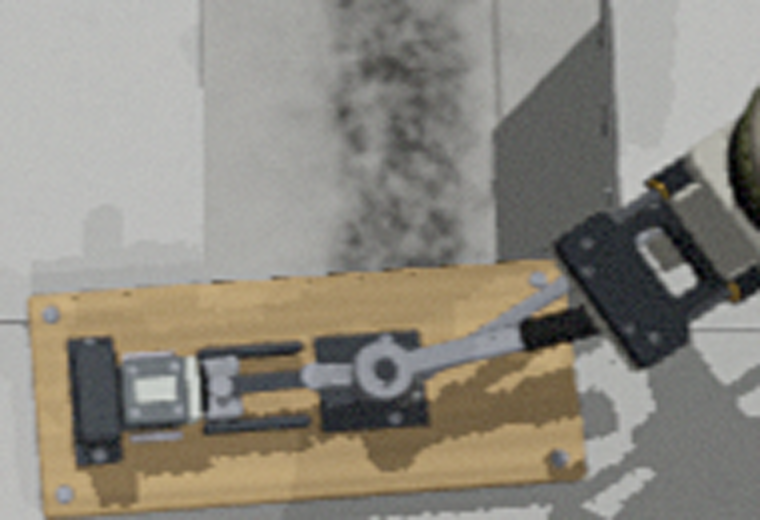

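Request:
drive_tool --plan '[{"claw": 1, "linear": [0.3, 0.03, 0], "angular": [0, 0, -1.4]}, {"claw": 1, "linear": [0.3, 0.03, 0], "angular": [0, 0, -1.4]}]'

```text
t: 16.1
tool_pos: [0.5853, -0.0244, 0.0557]
orientation: [-2.984, -0.981, -0.0]
force: [-0.2, 0.0, -0.5]
opening: 0.0002
```

Request:
drive_tool --plan '[{"claw": 1, "linear": [0.3, 0.03, 0], "angular": [0, 0, -1.4]}, {"claw": 1, "linear": [0.3, 0.03, 0], "angular": [0, 0, -1.4]}]'

```text
t: 16.35
tool_pos: [0.5905, -0.0211, 0.0557]
orientation: [-2.959, -1.054, -0.0]
force: [-0.8, -0.1, 0.1]
opening: 0.0003
```

Request:
drive_tool --plan '[{"claw": 1, "linear": [0.3, 0.03, 0], "angular": [0, 0, -1.4]}]'

```text
t: 16.48
tool_pos: [0.5929, -0.0195, 0.0556]
orientation: [-2.946, -1.09, -0.0]
force: [-0.6, 0.2, -0.3]
opening: 0.0003
```

```bash
python3 - <<'E'
from h import *
plan([.5107,-.0463,.055],11.5)
p=read_camera("side");crop(p,"o_s",270,150,140,110,5)
p=read_camera("top");crop(p,"o_t",315,160,190,130,4)
E
```

```text
t 16.48 pos [ 0.59294228 -0.01951608  0.05564885] hx 40.60032723524816 tilt [ 7.16638247e-05  1.00703853e-04 -9.99999992e-01] F [-0.64077271  0.18048119 -0.26239135]
target [0.5107, -0.0463, 0.055] shift cm in tool [-7.98743767 -3.31853276  0.06402562] turn z deg 29.10032723524816
```

View pics/o_s.png

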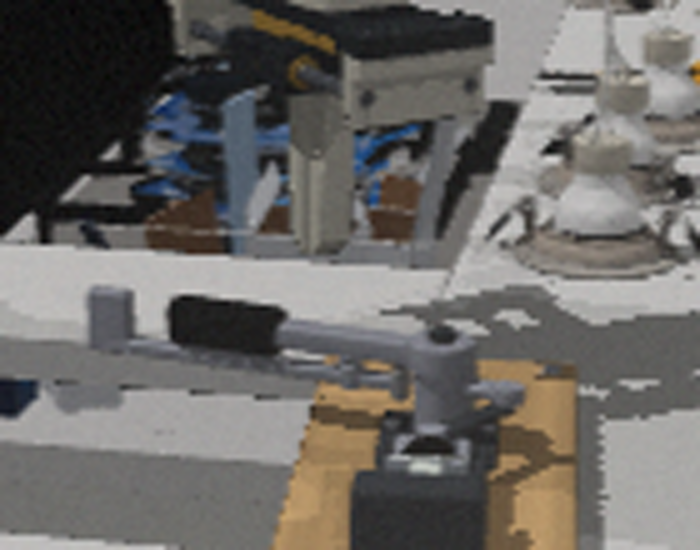

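View pics/o_t.png

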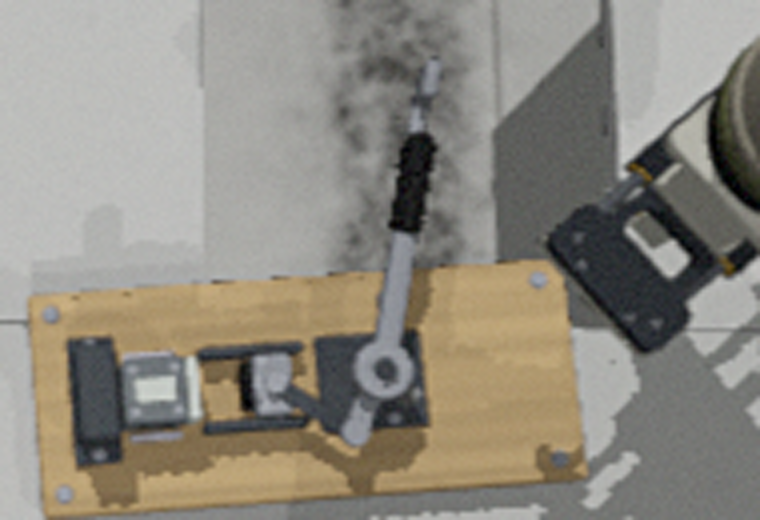

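The clamp has sprung fully open, leaving the pad well clear of the cap. The box is against the fixed jaw in its nest with the cap flush. I'll raise the arm, settle it and check once more.

Request:
drive_tool --plan '[{"claw": 1, "linear": [-1, 0, 0], "angular": [0, 0, 0]}, {"claw": 1, "linear": [-1, 2, -3], "angular": [0, 0, 0]}, {"claw": 1, "linear": [0, 2, -5], "angular": [0, 0, 0]}, {"claw": 1, "linear": [0, 0, -4], "angular": [0, 0, 0]}, {"claw": 1, "linear": [0, 0, 0], "angular": [0, 0, 0]}, {"claw": 1, "linear": [0, 0, 0], "angular": [0, 0, 0]}, {"claw": 1, "linear": [0, 0, 0], "angular": [0, 0, 0]}, {"claw": 1, "linear": [0, 0, 0], "angular": [0, 0, 0]}]'

```text
t: 17.58
tool_pos: [0.6026, -0.0629, 0.1741]
orientation: [-2.946, -1.087, 0.003]
force: [-0.1, 0.3, -0.3]
opening: 0.0008
```

```bash
python3 - <<'E'
from h import *
s=read_state();print(s["t"],s["tool_pos"],s["force"],abs(s["dq"]).max())
p=read_camera("top");crop(p,"p_t",320,220,110,80,7)
for u in ((0,0),):pass
E
```

```text
17.575 [ 0.60258977 -0.06290892  0.17405836] [-0.08741976  0.25808638 -0.26384814] 0.007474388962749265
```

View pics/p_t.png

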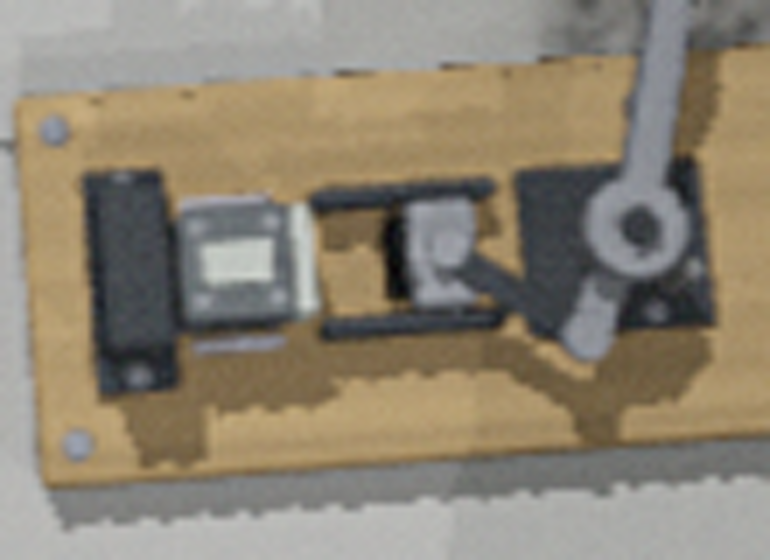

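```bash
python3 -c "
from plant import *
print(close_job())"
```

```text
the job is handed in; nothing more can be done
None
```

The clamp locked on the box and pressed the cap in, then released fully. I handed the job in at about 17.6 s of the 61 s allowed; no verdict is reported back.

- **Locking:** I swung the handle shut with closed fingers. Resistance rose to about 12 N, then fell to zero past dead centre. I pushed on to the hard stop (about 20 N wrist force, limit 35 N) and backed off. About 0.8 s later, with the fingers clear, the clamp was still shut on the box with the cap down.
- **Releasing:** I pushed the release lever from the −x side, with forces under about 3 N. The clamp was still locked when the lever had visibly swung (roughly 0.25 to 0.4 rad). It then sprang fully open.
- **Last checks:** The final top view shows the pad several centimetres clear of the cap and the box upright in its nest against the fixed jaw. Before I handed in, the arm was raised clear with about zero force on it. I did not go near the bulb, tape or strip.

**Not measured directly:** I judged the cap as home from pictures only. It shows about 3 pixels proud of the box, down from about 5.6 at the start and the same as when it was locked. I could not read the pad force, and my estimates of the clamp's position from different views disagreed by 3 to 5 mm, with no effect on the job.

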